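# Seat a carving blank in the bench stops

### The arm

A 6-joint arm with a two-finger parallel gripper is mounted at the origin on the work surface. World frame = base frame: x ahead of the robot, y to its left, z up, the work surface at z = 0. Lengths are in mm, angles in rad, forces in N, time in s.
With the tool pointing down it reaches from about 400 to 925 mm from the base axis. Payload 12.5 kg.
Tool frame: the origin (TCP) lies on the centre line of the jaws, within the pads' length; the fingertips stand 19 mm ahead of it and the grasp point (between the pads) is the TCP; z points along the fingers, y is the line along which they close (so a half turn about z gives the same grasp; the last joint's range is limited). The gripper opens to 95 mm and grips with 3 to 60 N. Pads are 20 mm wide; open, the fingers measure 119 mm over their backs; the gripper's body (75 mm by 180 mm) begins 59 mm behind the grasp point.
Start: joints at [-1.224, 0.491, 1.559, -0, 1.092, -0.106], TCP at [273.452, -562.022, 233.661] pointing down, gripper open.
Joint ranges: [-3.1, 3.1], [-0.84, 2.19], [0.05, 2.79], [-1.13, 4.28], [0.06, 2.93], [-2.69, 2.69]. Speed limits (rad/s): [2.22, 2.22, 2.79, 3.14, 3.14, 3.14].

### API

Orientations are given as a unit quaternion [w, x, y, z].
In Python, from workcell import ctrl gives the robot as it stands.
- The arm moves only by the tool servo_tool, never from a script. Its argument "series" is a list of rows, each a list of 3 entries, a list of its own where there are three numbers: the shift along the tool's x, y, z in cm, then the turn, a rotation vector about the tool's x, y, z in degrees, then the closure, from -1 (fully open) to 1 (shut), so that 0 is half open. A call has exactly 5 rows; each row shifts and turns the commanded pose from where the row before left it, along the tool's axes as they then stand; what a row does not reach is not made up. A row lasts 1/10 s, in which the tool goes at most 50 mm and 8.59 degrees, less where a joint would pass 70% of its speed; a pose out of reach is approached as far as the arm can. A call with a gripper value outside its range is refused whole. The fingers move at their own pace and stop on an object; the grip force is fixed at half the most. Time passes only in rows, so rows that do not move let the fingers close, or fill a call up. It gives the time, the measured TCP pose, the force and the opening at its end, in the units of the state.
- ctrl.state(): the state, without advancing time (a new reading comes with each control period).
- ctrl.read_camera(name): name is "side" or "top" or "wrist"; returns (picture, depth): 384x512x3 uint8, red, green, blue; 384x512 float32, mm along the optical axis (not along the pixel's ray), 0 where there is no reading.
- ctrl.get_calibration(name): a dict with "camera_matrix" (3x3 intrinsics, pixels), "R" (3x3) and "t" (3): a world point X has camera coordinates R X + t. Camera axes: x right, y down, z forward; pixel columns grow to the right and rows downward; lengths in mm; the calibration is good to about 2 mm. A picture is of the moment at which its call begins: read the wrist's pose just before it. get_calibration takes no time and is no camera call; for the wrist camera it gives the pose at the moment of the call.
- ctrl.job_done(): hands the job in, once; it reports no verdict.
The state is a dict: "clock": time; "joint_pos": joint angles; "joint_vel": joint speeds; "joint_torque": joint torques, N m; "ee_pos": TCP position; "orientation": TCP orientation; "contact_force": force on the tool from outside, world axes, zero at the start; "ft_torque": the same for the moment, N m; "opening": finger opening in mm.
Only numpy, scipy, OpenCV 4.12 (cv2) and the standard library are available. Lean on these libraries where they do the work, as an engineer would, in place of code of your own. Each camera call takes 0.05 s, during which the arm holds its last target. There are 200 camera calls.

### The job

Get the big carving blank (the thick board with the antler drawn on it) ready for carving: push it along the bench, without picking it up or tipping it, until one long side lies flush against the long fence and one end is up against the square stop block at the end of the fence. Leave the tin, the glue bottle, the small offcut and the gouge where they are, and move clear when the blank sits fully home in the corner.

Things in the scene. Friction and masses are not known exactly. Their poses are not given: they have to be found in the camera images.
- blank: The workpiece: loose board of pale wood, 95 (its x) x 130 (its y) x 28 mm high, about 0.2 kg, lying flat, too wide for the gripper, a dark antler outline drawn on top. Origin at the centre of its underside, z up. Starts on the robot's side of the fence, clear of it, its long sides (along its y) within 0.4 rad of the fence's direction. Either long side may go against the fence.
- fence: Straight batten of dark wood screwed to the bench, immovable, 25 (its x) x 560 (its y) x 35 mm high, lying across in front of the robot. Origin at the centre of its underside; y runs along it, towards the robot's left. Its flat -x face, 12.5 mm from the origin, looks to the robot; the blank goes against that face.
- stop: Square-cornered block of dark wood screwed to the bench, immovable, 80 (its x) x 40 (its y) x 35 mm high, on the robot's side of the fence near its left or right end, 17 mm off it. Origin at the centre of its underside; axes parallel to the fence's. The end of the blank goes against its flat side towards the middle of the fence, 20 mm from the origin along y.
- tin: Bystander: low round metal wax tin, diameter 71, height 40 mm, loose, at the other end of the fence from the stop block. Origin at the centre of its underside. Do not disturb.
- glue: Bystander: white glue bottle with red cap standing off the right (-y) end of the fence, diameter 60, height 150 mm, loose. Origin at the centre of its underside. Do not disturb.
- offcut: Bystander: small block of the same pale wood as the blank, 60 (its x) x 40 (its y) x 28 mm high, loose, off the left (+y) end of the fence. Origin at the centre of its underside. Do not disturb.
- gouge: Bystander: carving gouge lying along its y on the far side of the fence, about 230 mm long and 22 mm high: wooden handle to -y, steel blade to +y, loose. Origin at the ferrule where handle meets blade, on the bench. Do not disturb.
Things that resemble listed ones, but are neither listed nor needed, are in the scene too. Leave any red, turquoise or yellow look-alike of the stop alone.

How it is judged:
By the outcome, as a careful person would: the job done as asked, in the order asked, and still so for the second after the job is handed in, with the robot touching nothing.
It also fails if it takes over 64 s, if anything falls off the work surface, if the arm or the gripper's body presses on something with over 40 N, if the wrist force passes 120 N, or if a joint passes its speed limit or range.

## Working session

There is one attempt and no reset: what is moved stays moved. The work goes in short steps, Python scripts to look and compute and a tool call to move; the robot and the scene stay as the last step left them, time stands still between calls to the robot, and variables do not carry over. Pictures are saved under pics/ and viewed, on a budget of 10 in all, crops included, one or two more only if the job needs it, and the job is handed in when it is done.

Besides the shell and the picture viewer there is one more tool, called after ">>>" as a command line: name --argument value ..., lists and objects as JSON in quotes. servo_tool: Moves the arm, as the interface text tells. Its arguments: {"type":"object","properties":{"series":{"type":"array","items":{"type":"array"}}},"required":["series"]}

```bash
mkdir -p pics
cat > h.py <<'E'
import numpy as np, cv2
from workcell import ctrl
def grab(n):
    c=ctrl.get_calibration(n); im,d=ctrl.read_camera(n); return im,d,{k:np.array(v,float) for k,v in c.items() if k in("camera_matrix","R","t")}
def ray(uv,z,c):
    K,R,t=c["camera_matrix"],c["R"],c["t"].ravel()
    uv=np.atleast_2d(uv).astype(float)
    d=np.c_[uv,np.ones(len(uv))]@np.linalg.inv(K).T@R
    o=-R.T@t
    return o+d*((z-o[2])/d[:,2])[:,None]
def save(n,im): cv2.imwrite("pics/"+n,cv2.cvtColor(im,cv2.COLOR_RGB2BGR))
E
python3 - <<'E'
from h import *
for n in("top","side"):
    im,d,c=grab(n); save(n+"1.png",cv2.resize(im,(800,600))); np.savez(n+"1.npz",im=im,d=d,**c)
    print(n,-c["R"].T@c["t"].ravel(),c["R"][2])
print(ctrl.state())
E
```

```text
top [ 498.87979116   32.1242319  1234.33354747] [ 0.0998397  -0.01109119 -0.99494172]
side [440.24022482 916.67658346 798.97517112] [ 0.14978967 -0.76132253 -0.63083363]
{'clock': 0.1, 'joint_pos': array([-1.22362360e+00,  4.91492461e-01,  1.55938379e+00,  3.93313207e-06,
        1.09169779e+00, -1.05609415e-01]), 'joint_vel': array([ 0.00107676, -0.00335637, -0.00083442,  0.00110978, -0.00253758,
        0.00083061]), 'joint_torque': array([ 3.20572894e-03, -6.13624120e+01, -2.58604538e+01,  6.94169174e-02,
        4.70756495e-02, -8.01223518e-05]), 'ee_pos': array([ 273.36792712, -561.83035823,  233.12603478]), 'orientation': array([-4.87328911e-04,  9.74482894e-01,  2.24461240e-01, -5.73907837e-05]), 'contact_force': array([-0.24386689, -0.88220973, -0.01181987]), 'ft_torque': array([ 0.03232448, -0.03354726, -0.03060127]), 'opening': 95.0825253778796}
```

View pics/top1.png

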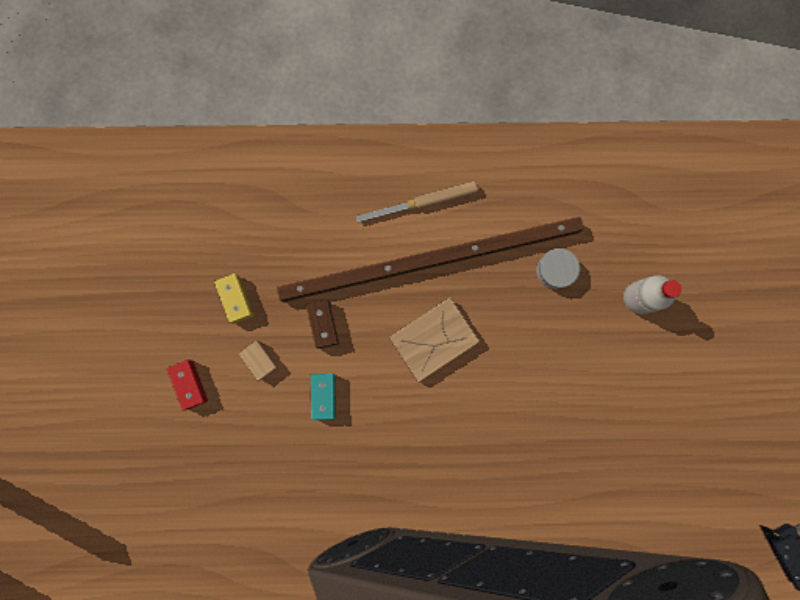

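View pics/side1.png

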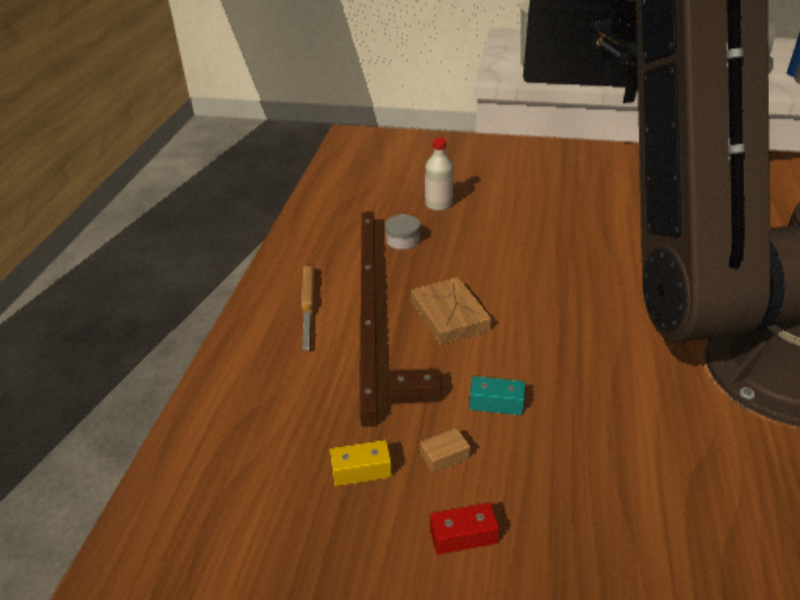

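Both views show the scene.
- **Stop candidates** (top view, 800x600): the dark block at (322,324), yellow (234,298), red (186,384) and turquoise (322,396). The dark one fits: it is dark wood on the robot's side at the left end, with its axes parallel to the fence.
- **Blank candidates:** the large board with the antler at (436,340) and the small plain offcut at (258,361). The board with the antler is the blank.

Next I measure by height and colour, and save one crop to confirm.

```bash
cat >> h.py <<'E'
def world(d,c):
    v,u=np.mgrid[:d.shape[0],:d.shape[1]]
    K,R,t=c["camera_matrix"],c["R"],c["t"].ravel()
    p=np.stack([(u-K[0,2])/K[0,0]*d,(v-K[1,2])/K[1,1]*d,d],-1)
    return (p-t)@R
def regions(im,d,c,lo=12,top=None):
    W=world(d,c); z=W[...,2]; m=((z>lo)&(z<200)&(d>0)&(W[...,0]>350)&(W[...,0]<900)).astype(np.uint8)
    n,l,s,ce=cv2.connectedComponentsWithStats(m); out=[]
    for i in range(1,n):
        if s[i,4]<60: continue
        k=l==i; h=np.percentile(z[k],70)
        kk=k&(z>h-6)
        v,u=np.nonzero(kk)
        P=ray(np.c_[u,v],h,c)[:,:2]
        r=cv2.minAreaRect(P.astype(np.float32))
        out.append((ce[i],s[i,4],h,r,im[k].mean(0),P))
    return out
E
python3 - <<'E'
from h import *
f=np.load("top1.npz");c={k:f[k] for k in("camera_matrix","R","t")}
np.set_printoptions(precision=1,suppress=True)
for r in regions(f["im"],f["d"],c): print(r[0],r[1],round(float(r[2]),1),np.array(r[3][0]),np.array(r[3][1]),round(r[3][2],1),r[4])
save("crop1.png",cv2.resize(f["im"][130:290,90:400],(775,400),interpolation=cv2.INTER_CUBIC))
E
```

```text
[273.6 127.4] 466 21.5 [795.4 -25.8] [ 22.3 227.7] 14.9 [144.2 121.9  96.2]
[274.5 165.5] 1960 36.4 [690.  -48.1] [ 25.9 558.1] 12.6 [78.  51.2 35.8]
[357.  171.4] 538 41.6 [ 669.8 -275.5] [69.7 67.3] 89.3 [134.4 132.7 127.5]
[148.9 190.6] 461 36.3 [622.9 304.7] [80.4 40.3] 21.1 [179.2 157.6  75.2]
[416.7 187.9] 657 111.2 [ 620.3 -429.4] [43.6 54.9] 43.2 [145.4 121.2 112.3]
[277.3 216.9] 1602 29.7 [545.9 -51.1] [ 94.8 129.6] 32.5 [160.2 129.4  95.6]
[205.6 207.1] 437 36.7 [575.3 146.8] [79.8 40.2] 12.5 [80.2 54.1 38.8]
[164.6 230.3] 338 29.5 [512.6 261.1] [59.9 40. ] 36.0 [163.3 132.3  97.4]
[118.9 245.8] 499 36.5 [471.6 385. ] [79.3 41.2] 21.1 [150.   47.3  45.2]
[206.  253.5] 449 36.5 [448.2 145.6] [38.2 78.8] 90.0 [ 59.7 136.2 130.9]
```

View pics/crop1.png

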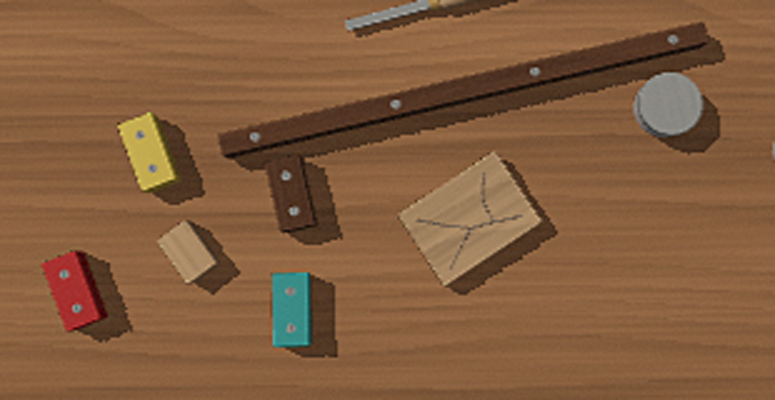

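The crop confirms the blank (antler board, crop pixel (470,220)) and the dark stop (290,195). Fence yaw is 12.6°. In the fence frame the blank centre is at (-141, 28) with yaw +20°, and its goal is (-60, 130) with yaw 0.

I'll turn the tool parallel to the fence and go behind the blank with the fingers half open.

>>> servo_tool --series '[[[0,0,0],[0,0,6.65],0],[[0,0,0],[0,0,6.65],0],[[2.6,-4.2,0],[0,0,0],0],[[2.6,-4.2,0],[0,0,0],0],[[2.6,-4.2,0],[0,0,0],0]]'

```text
clock: 0.6
ee_pos: [322.0, -420.3, 233.1]
orientation: [-0.0, 0.994, 0.11, -0.0]
contact_force: [0.5, -0.4, 0.1]
opening: 60.2
```

>>> servo_tool --series '[[[2.6,-4.2,0],[0,0,0],0],[[2.6,-4.2,0],[0,0,0],0],[[2.6,-4.2,0],[0,0,0],0],[[2.6,-4.2,0],[0,0,0],0],[[2.6,-4.2,0],[0,0,0],0]]'

```text
clock: 1.1
ee_pos: [403.0, -186.7, 233.6]
orientation: [0.0, 0.994, 0.11, 0.0]
contact_force: [1.1, -0.0, -0.4]
opening: 47.7
```

```bash
cat >> h.py <<'E'
F=np.array([690,-48.1]);A=np.radians(12.6);ex=np.array([np.cos(A),np.sin(A)]);ey=np.array([-ex[1],ex[0]])
def tf(p): q=np.asarray(p)[...,:2]-F; return np.stack([q@ex,q@ey],-1)
def st():
    s=ctrl.state(); q=s["orientation"]; f=s["contact_force"]
    print("t",round(s["clock"],2),"tool",tf(s["ee_pos"]).round(1),"z",round(s["ee_pos"][2],1),"yaw-A",round(np.degrees(2*np.arctan2(q[2],q[1])-A),2),"f",np.r_[tf(f[:2]+F),f[2]].round(1),"open",round(s["opening"],1))
E
python3 -c "from h import *;st()"
```

```text
t 1.1 tool [-310.3  -72.7] z 233.6 yaw-A 0.02 f [ 1.1 -0.2 -0.4] open 47.7
```

>>> servo_tool --series '[[[2.2,-3.5,0],[0,0,0],0],[[2.2,-3.5,0],[0,0,0],0],[[2.1,-3.5,0],[0,0,0],0],[[0,0,4],[0,0,0],0],[[0,0,4],[0,0,0],0]]'

```text
clock: 1.6
ee_pos: [443.9, -70.7, 153.3]
orientation: [0.001, 0.994, 0.112, 0.001]
contact_force: [1.0, 0.2, -1.4]
opening: 47.4
```

>>> servo_tool --series '[[[0,0,4],[0,0,0],0],[[0,0,4],[0,0,0],0],[[0,0,3],[0,0,0],0],[[0,0,1.8],[0,0,0],0],[[0,0,0],[0,0,0],0]]'

```text
clock: 2.1
ee_pos: [442.3, -71.7, 23.6]
orientation: [-0.001, 0.994, 0.11, -0.002]
contact_force: [-0.6, -0.5, 1.2]
opening: 47.4
```

```bash
python3 -c "from h import *;st()"
```

```text
t 2.1 tool [-246.9   31. ] z 23.6 yaw-A 0.04 f [-0.7 -0.4  1.2] open 47.4
```

>>> servo_tool --series '[[[0.8,0,-0.2],[0,0,0],0],[[0.8,0,0],[0,0,0],0],[[0.8,0,0],[0,0,0],0],[[0.8,0,0],[0,0,0],0],[[0.8,0,0],[0,0,0],0]]'

```text
clock: 2.6
ee_pos: [483.1, -62.9, 28.1]
orientation: [0.0, 0.994, 0.11, 0.0]
contact_force: [-1.9, -0.0, 0.3]
opening: 47.9
```

>>> servo_tool --series '[[[0.8,0,0],[0,0,0],0],[[0.8,0,0],[0,0,0],0],[[0.8,0,0],[0,0,0],0],[[0.8,0,0],[0,0,0],0],[[0.8,0,0],[0,0,0],0]]'

```text
clock: 3.1
ee_pos: [522.0, -54.3, 27.6]
orientation: [0.0, 0.994, 0.11, -0.0]
contact_force: [-1.7, 0.4, 0.7]
opening: 47.2
```

```bash
cat >> h.py <<'E'
def look(n="top",name=None):
    im,d,c=grab(n)
    if name: save(name,im)
    W=world(d,c); q=tf(W)
    sat=cv2.cvtColor(im,cv2.COLOR_RGB2HSV)
    m=((W[...,2]>22)&(W[...,2]<33.5)&(d>0)&(q[...,0]<-8)&(q[...,0]>-260)&(q[...,1]>-160)&(q[...,1]<198)&(im.mean(-1)>90)).astype(np.uint8)
    m=cv2.morphologyEx(m,cv2.MORPH_OPEN,np.ones((3,3)))
    k,l,s,_=cv2.connectedComponentsWithStats(m); i=1+s[1:,4].argmax()
    v,u=np.nonzero(l==i); P=tf(ray(np.c_[u,v],29,c)); r=cv2.minAreaRect(P.astype(np.float32))
    a=r[2]; a=a-90 if a>45 else a
    print(n,"blank c",np.round(r[0],1),"size",np.round(r[1],1),"yaw",round(a,2),"x",P[:,0].min().round(1),P[:,0].max().round(1),"y",P[:,1].min().round(1),P[:,1].max().round(1))
E
python3 -c "
from h import *;st();look('top','top2.png');look('side')"
```

```text
t 3.1 tool [-165.4   30.6] z 27.6 yaw-A 0.04 f [-1.5  0.7  0.7] open 47.2
top blank c [-93.9  16.1] size [ 73.5 129.7] yaw 2.56 x -128.0 -54.9 y -49.6 81.9
side blank c [-102.3   18.4] size [ 93.7 134.6] yaw 3.45 x -151.6 -53.7 y -49.7 86.1
```

Going well: the blank's yaw is down to about 3°. I'll push on toward the fence.

>>> servo_tool --series '[[[0.8,0,0],[0,0,0],0],[[0.8,0,0],[0,0,0],0],[[0.8,0,0],[0,0,0],0],[[0.8,0,0],[0,0,0],0],[[0.6,0,0],[0,0,0],0]]'

```text
clock: 3.7
ee_pos: [559.2, -46.0, 27.6]
orientation: [0.0, 0.994, 0.11, 0.0]
contact_force: [-2.3, -1.6, 1.5]
opening: 47.7
```

>>> servo_tool --series '[[[0.4,0,0],[0,0,0],0],[[0.3,0,0],[0,0,0],0],[[0.2,0,0],[0,0,0],0],[[0.1,0,0],[0,0,0],0],[[0,0,0],[0,0,0],0]]'

```text
clock: 4.2
ee_pos: [568.3, -44.0, 27.7]
orientation: [0.0, 0.994, 0.11, 0.0]
contact_force: [-0.2, 0.8, 0.6]
opening: 47.3
```

```bash
python3 -c "
from h import *;st();look('top','top3.png');look('side')"
```

```text
t 4.2 tool [-117.8   30.6] z 27.7 yaw-A 0.04 f [-0.   0.8  0.6] open 47.3
top blank c [-33.3  -4.2] size [103.4  48. ] yaw -13.26 x -68.4 -14.2 y -51.6 46.5
side blank c [-59.   16.2] size [ 90.7 134.5] yaw 1.47 x -105.7 -14.0 y -50.4 83.5
```

>>> servo_tool --series '[[[0.15,0,0],[0,0,0],0],[[0.15,0,0],[0,0,0],0],[[0,0,0],[0,0,0],0],[[-2,0,0],[0,0,0],0],[[-2.5,0,0],[0,0,0],0]]'

```text
clock: 4.8
ee_pos: [527.4, -53.2, 27.6]
orientation: [0.0, 0.994, 0.11, 0.001]
contact_force: [-0.2, -0.7, -0.5]
opening: 47.7
```

>>> servo_tool --series '[[[0,0,-4],[0,0,0],0],[[0,0,-4.5],[0,0,0],0],[[0,3.9,0],[0,0,0],0],[[3.3,3.9,0],[0,0,0],0],[[3.3,3.9,0],[0,0,0],0]]'

```text
clock: 5.3
ee_pos: [616.7, -152.9, 113.9]
orientation: [0.0, 0.994, 0.11, 0.001]
contact_force: [0.4, 1.1, 0.3]
opening: 47.5
```

>>> servo_tool --series '[[[0,0,0],[0,0,-8.5],0],[[0,0,0],[0,0,-8.5],0],[[0,0,0],[0,0,-8.5],0],[[0,0,0],[0,0,-8.5],0],[[0,0,0],[0,0,-8.5],0]]'

```text
clock: 5.8
ee_pos: [615.7, -151.6, 112.6]
orientation: [0.0, 0.885, 0.466, 0.0]
contact_force: [-0.1, -0.2, -0.3]
opening: 47.3
```

>>> servo_tool --series '[[[0,0,0],[0,0,-8.5],0],[[0,0,0],[0,0,-8.5],0],[[0,0,0],[0,0,-8.5],0],[[0,0,0],[0,0,-8.5],0],[[0,0,0],[0,0,-8.5],0]]'

```text
clock: 6.3
ee_pos: [615.7, -151.6, 112.7]
orientation: [0.0, 0.656, 0.755, 0.0]
contact_force: [-0.2, 0.7, -0.1]
opening: 47.6
```

```bash
python3 -c "
from h import *;st();look('top','top4.png');look('side')"
```

```text
t 6.3 tool [-95.1 -84.8] z 112.7 yaw-A 85.4 f [-0.   0.7 -0.1] open 47.6
top blank c [-60.3  13.4] size [129.8  92.8] yaw -0.75 x -106.3 -13.1 y -51.6 77.7
side blank c [-59.2  15.6] size [134.4  90.4] yaw -0.09 x -104.4 -14.0 y -51.5 82.8
```

View pics/top4.png

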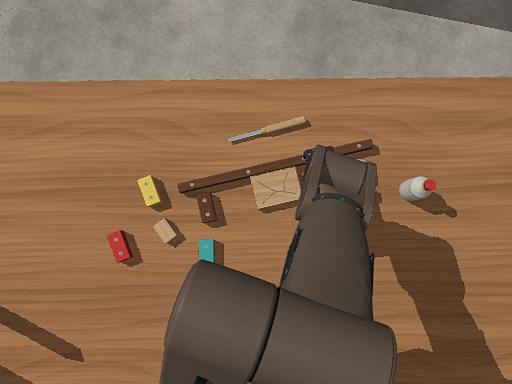

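The picture shows the blank at (275,187) against the fence, clear of the gripper at (340,170). I'll finish the turn, go down, and push along the fence.

>>> servo_tool --series '[[[0,0,0],[0,0,-4.6],0],[[0,3.2,0],[0,0,0],0],[[0,0,4],[0,0,0],0],[[0,0,3],[0,0,0],0],[[0,0,1.5],[0,0,0],0]]'

```text
clock: 6.9
ee_pos: [645.9, -144.4, 25.1]
orientation: [-0.001, 0.629, 0.777, -0.001]
contact_force: [0.0, 0.0, -0.2]
opening: 47.7
```

>>> servo_tool --series '[[[0.8,0,0],[0,0,0],0],[[0.8,0,0],[0,0,0],0],[[0.8,0,0],[0,0,0],0],[[0.8,0,0],[0,0,0],0],[[0.8,0,0],[0,0,0],0]]'

```text
clock: 7.4
ee_pos: [638.6, -105.2, 28.9]
orientation: [0.001, 0.628, 0.779, 0.0]
contact_force: [0.2, -2.2, 2.5]
opening: 47.5
```

>>> servo_tool --series '[[[0.8,0,0],[0,0,0],0],[[0.8,0,0],[0,0,0],0],[[0.8,0,0],[0,0,0],0],[[0.8,0,0],[0,0,0],0],[[0.8,0,0],[0,0,0],0]]'

```text
clock: 7.9
ee_pos: [629.7, -65.9, 27.6]
orientation: [0.0, 0.628, 0.778, 0.0]
contact_force: [-0.3, -2.6, 1.6]
opening: 47.4
```

```bash
python3 -c "
from h import *;st();look('top','top5.png');look('side')"
```

```text
t 7.9 tool [-62.7  -4.2] z 27.6 yaw-A 89.64 f [-0.9 -2.5  1.6] open 47.4
top blank c [-60.   94.8] size [86.5 93.3] yaw -0.29 x -106.7 -13.5 y 51.3 138.0
side blank c [-59.3  78.2] size [133.  91.] yaw -0.11 x -104.9 -14.0 y 11.7 144.8
```

>>> servo_tool --series '[[[0.9,0,0],[0,0,0],0],[[0.9,0,0],[0,0,0],0],[[0.9,0,0],[0,0,0],0],[[0.8,0,0],[0,0,0],0],[[0.8,0,0],[0,0,0],0]]'

```text
clock: 8.5
ee_pos: [620.4, -23.7, 27.5]
orientation: [-0.0, 0.628, 0.779, -0.0]
contact_force: [0.5, -1.2, -1.1]
opening: 47.5
```

>>> servo_tool --series '[[[0.6,0,0],[0,0,0],0],[[0.3,0,0],[0,0,0],0],[[0.2,0,0],[0,0,0],0],[[0.2,0,0],[0,0,0],0],[[0.1,0,0],[0,0,0],0]]'

```text
clock: 9.0
ee_pos: [617.7, -10.9, 27.6]
orientation: [0.0, 0.628, 0.778, -0.0]
contact_force: [0.3, -1.2, -1.1]
opening: 47.7
```

```bash
python3 -c "
from h import *;st();look('top','top6.png');look('side')"
```

```text
t 9.0 tool [-62.4  52.1] z 27.6 yaw-A 89.64 f [ 0.1 -1.3 -1.1] open 47.7
top blank c [-60.2 155.2] size [92.2 75.1] yaw 1.86 x -106.5 -13.1 y 119.1 193.8
side blank c [-59.9 130.4] size [128.6  89.7] yaw -0.9 x -104.8 -14.5 y 65.8 194.2
```

Nearly home. I'll creep in 1 mm steps until the force rises.

>>> servo_tool --series '[[[0.1,0,0],[0,0,0],0],[[0.1,0,0],[0,0,0],0],[[0.1,0,0],[0,0,0],0],[[0,0,0],[0,0,0],0],[[0,0,0],[0,0,0],0]]'

```text
clock: 9.6
ee_pos: [618.0, -9.5, 27.9]
orientation: [0.001, 0.627, 0.779, -0.0]
contact_force: [2.7, -12.3, -1.0]
opening: 47.6
```

```bash
python3 -c "
from h import *;st()"
```

```text
t 9.6 tool [-61.9  53.3] z 27.9 yaw-A 89.68 f [ -0.  -12.6  -1. ] open 47.6
```

In firm contact with the stop (12.6 N). I'll back off, swing around low to the near side, and press the blank against the fence with one finger's outer flank.

>>> servo_tool --series '[[[-2,0,0],[0,0,0],0],[[-2,0,0],[0,0,0],0],[[0,-4,0],[0,0,0],0],[[0,-4,0],[0,0,0],0],[[0,-3.5,0],[0,0,0],0]]'

```text
clock: 10.1
ee_pos: [511.5, -72.2, 27.6]
orientation: [-0.0, 0.628, 0.778, -0.0]
contact_force: [-0.1, -0.7, 0.4]
opening: 47.6
```

>>> servo_tool --series '[[[4,0,0],[0,0,0],0],[[4,0,0],[0,0,0],0],[[3.5,0,0],[0,0,0],0],[[0,1,0],[0,0,0],0],[[0,1,0],[0,0,0],0]]'

```text
clock: 10.6
ee_pos: [509.3, 45.4, 27.8]
orientation: [0.0, 0.627, 0.779, 0.0]
contact_force: [0.7, -0.7, -0.5]
opening: 47.4
```

```bash
python3 -c "
from h import *;st();look('top','top7.png');look('side')"
```

```text
t 10.6 tool [-156.   130.7] z 27.8 yaw-A 89.7 f [ 0.5 -0.8 -0.5] open 47.4
top blank c [-60.2 130.2] size [ 92.9 129.1] yaw 0.75 x -106.1 -13.1 y 66.0 195.3
side blank c [-59.4 134. ] size [134.4  89.6] yaw -0.09 x -104.2 -14.5 y 66.8 201.1
```

>>> servo_tool --series '[[[0,0.6,0],[0,0,0],0],[[0,0.3,0],[0,0,0],0],[[0,0.1,0],[0,0,0],0],[[0,0.1,0],[0,0,0],0],[[0,0.1,0],[0,0,0],0]]'

```text
clock: 11.2
ee_pos: [520.0, 47.6, 27.6]
orientation: [-0.0, 0.628, 0.778, -0.0]
contact_force: [1.2, 0.2, 0.3]
opening: 47.6
```

```bash
python3 -c "
from h import *;st()"
```

```text
t 11.2 tool [-145.   130.5] z 27.6 yaw-A 89.63 f [ 1.2 -0.   0.3] open 47.6
```

>>> servo_tool --series '[[[0,0.1,0],[0,0,0],0],[[0,0.1,0],[0,0,0],0],[[0,0.1,0],[0,0,0],0],[[0,0,0],[0,0,0],0],[[0,0,0],[0,0,0],0]]'

```text
clock: 11.7
ee_pos: [523.0, 48.4, 27.6]
orientation: [0.0, 0.628, 0.779, -0.0]
contact_force: [-0.2, -0.5, -1.1]
opening: 47.8
```

```bash
python3 -c "
from h import *;st()"
```

```text
t 11.7 tool [-141.9  130.6] z 27.6 yaw-A 89.65 f [-0.3 -0.4 -1.1] open 47.8
```

>>> servo_tool --series '[[[0,0.1,0],[0,0,0],0],[[0,0.1,0],[0,0,0],0],[[0,0,0],[0,0,0],0],[[0,0,0],[0,0,0],0],[[0,0,0],[0,0,0],0]]'

```text
clock: 12.2
ee_pos: [524.9, 48.8, 27.6]
orientation: [-0.0, 0.628, 0.778, -0.0]
contact_force: [0.2, 0.8, 0.5]
opening: 47.4
```

```bash
python3 -c "
from h import *;st();look('top','top8.png');look('side')
im=cv2.imread('pics/top8.png')[140:260,160:340];cv2.imwrite('pics/crop8.png',cv2.resize(im,(720,480),interpolation=cv2.INTER_CUBIC))"
```

```text
t 12.2 tool [-140.   130.6] z 27.6 yaw-A 89.65 f [0.4 0.7 0.5] open 47.4
top blank c [-53.6 130.3] size [ 79.4 129. ] yaw 0.9 x -92.4 -13.1 y 66.0 195.3
side blank c [-59.8 133.5] size [129.   89.5] yaw -0.9 x -104.2 -14.5 y 68.3 197.5
```

View pics/crop8.png

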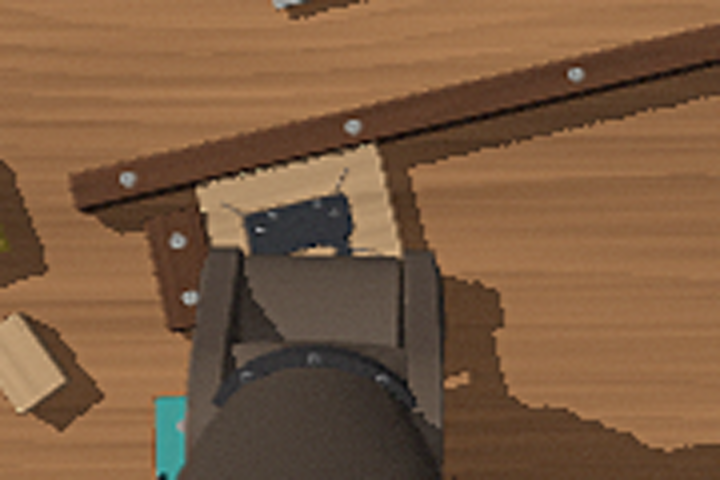

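The crop shows the blank (290,200) in the corner with the gripper at (320,290). The finger isn't loaded yet, so I keep creeping.

>>> servo_tool --series '[[[0,0.1,0],[0,0,0],0],[[0,0.1,0],[0,0,0],0],[[0,0.1,0],[0,0,0],0],[[0,0,0],[0,0,0],0],[[0,0,0],[0,0,0],0]]'

```text
clock: 12.8
ee_pos: [527.9, 49.4, 27.6]
orientation: [0.0, 0.628, 0.778, -0.0]
contact_force: [-0.6, 1.0, -0.2]
opening: 47.8
```

```bash
python3 -c "
from h import *;st()"
```

```text
t 12.8 tool [-137.   130.6] z 27.6 yaw-A 89.65 f [-0.3  1.2 -0.2] open 47.8
```

>>> servo_tool --series '[[[0,0.1,0],[0,0,0],0],[[0,0.1,0],[0,0,0],0],[[0,0.1,0],[0,0,0],0],[[0,0,0],[0,0,0],0],[[0,0,0],[0,0,0],0]]'

```text
clock: 13.3
ee_pos: [528.7, 49.7, 27.6]
orientation: [-0.002, 0.628, 0.778, -0.002]
contact_force: [-10.7, -5.9, 8.8]
opening: 47.6
```

```bash
python3 -c "
from h import *;st()"
```

```text
t 13.3 tool [-136.1  130.6] z 27.6 yaw-A 89.64 f [-11.7  -3.4   8.8] open 47.6
```

Pressed against the fence at 12 N. I'll withdraw, lift clear, and check.

>>> servo_tool --series '[[[0,-1,0],[0,0,0],0],[[0,-3,0],[0,0,0],0],[[0,0,-4],[0,0,0],0],[[0,0,-4],[0,0,0],0],[[0,0,-4],[0,0,0],0]]'

```text
clock: 13.8
ee_pos: [491.2, 41.6, 148.9]
orientation: [-0.0, 0.628, 0.778, -0.0]
contact_force: [0.1, -0.5, -0.1]
opening: 47.6
```

>>> servo_tool --series '[[[-4.5,0,-1],[0,0,0],0],[[-4.5,0,-1],[0,0,0],0],[[-4.5,0,0],[0,0,0],0],[[-4.5,0,0],[0,0,0],0],[[-4.5,0,0],[0,0,0],0]]'

```text
clock: 14.3
ee_pos: [539.4, -180.1, 167.8]
orientation: [0.0, 0.628, 0.778, 0.0]
contact_force: [1.3, 0.5, -0.3]
opening: 47.6
```

>>> servo_tool --series '[[[0,0,0],[0,0,0],0],[[0,0,0],[0,0,0],0],[[0,0,0],[0,0,0],0],[[0,0,0],[0,0,0],0],[[0,0,0],[0,0,0],0]]'

```text
clock: 14.8
ee_pos: [539.4, -177.3, 167.8]
orientation: [0.0, 0.627, 0.779, 0.0]
contact_force: [0.3, -0.5, -0.7]
opening: 47.6
```

Run:
```python
from h import *
st();look('top','top9.png');look('side','side9.png')
a=cv2.resize(cv2.imread('pics/top9.png')[140:240,170:310],(700,500),interpolation=cv2.INTER_CUBIC);cv2.imwrite('pics/crop9.png',a)
a=cv2.resize(cv2.imread('pics/side9.png')[190:290,210:350],(700,500),interpolation=cv2.INTER_CUBIC);cv2.imwrite('pics/crop9s.png',a)
im,d,c=grab("top")
for r in regions(im,d,c): print(r[0].round(),round(float(r[2]),1),np.round(r[3][0],1),np.round(r[3][1],1),round(r[3][2],1))
```

```text
t 14.8 tool [-175.1  -93.2] z 167.8 yaw-A 89.72 f [ 0.1 -0.6 -0.7] open 47.6
top blank c [-60.4 130.2] size [ 92.9 129. ] yaw 0.9 x -106.4 -13.1 y 66.0 195.3
side blank c [-59.4 132.4] size [130.6  89.6] yaw -0.09 x -104.2 -14.5 y 67.1 197.7
[274. 127.] 21.6 [796.3 -25.9] [ 22.1 227. ] 14.4
[251. 183.] 35.1 [643.1 -58.7] [122.4 558.7] 12.6
[357. 171.] 41.6 [ 669.8 -275.5] [69.9 67.3] 89.3
[149. 191.] 36.6 [622.9 304.5] [80.5 40.4] 21.0
[417. 188.] 110.6 [ 620.6 -430.6] [43.3 54.9] 31.2
[165. 230.] 29.6 [512.7 261. ] [59.9 40.2] 35.7
[119. 246.] 36.6 [471.6 384.9] [79.3 41.4] 21.5
[206. 253.] 36.6 [448.2 145.7] [38.2 78.6] 89.8
```

View pics/crop9.png

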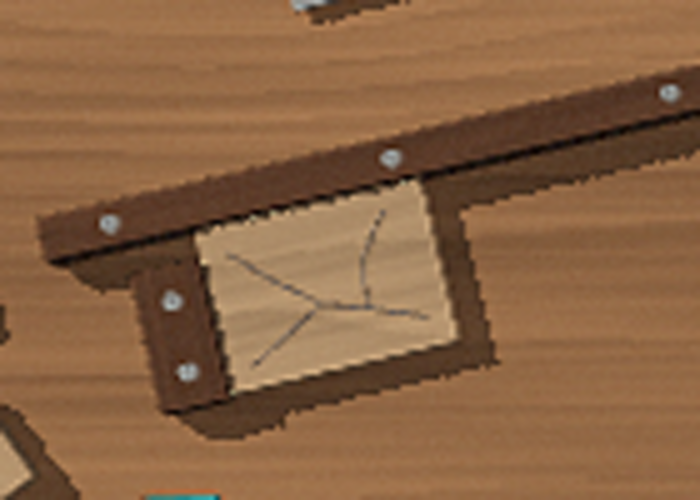

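View pics/crop9s.png

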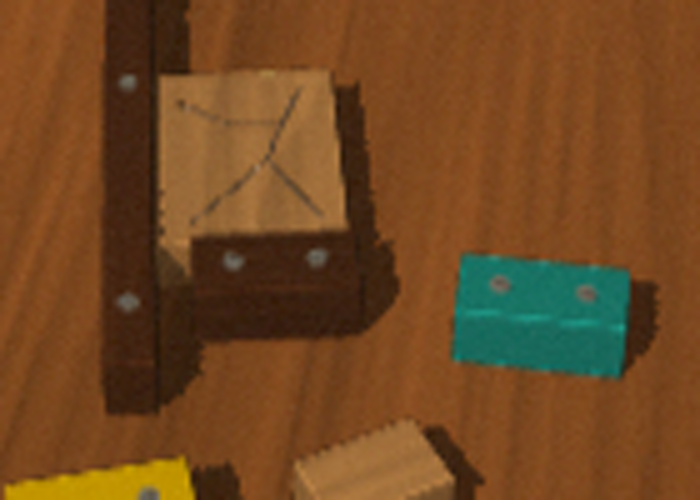

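Both crops show the blank flush along the fence (top crop seam from (200,230) to (415,180)) and against the stop (seam from (205,260) to (230,395)). The bystanders are within measurement noise of where they started. Handing in.

```bash
python3 -c "
from h import *;print(ctrl.job_done());st()"
```

```text
the job is handed in; nothing more can be done
None
the job is handed in; nothing more can be done
```

The blank is in the corner, one long side against the fence and its left end against the stop block, and I handed the job in at about 15 s of the 64 s allowed.

**What I did:** I pushed the blank square onto the fence with two half-open fingers. Then I slid it along the fence to the stop, pressing to about 13 N, pressed it once more against the fence to about 12 N, and moved clear.

**Last checks, before hand-in:**
- **Position:** the top camera put the blank's centre at (-60.4, 130.2) mm in the fence frame, against a goal of (-60.0, 130.2). Both enlarged crops show closed seams at the fence and the stop.
- **Bystanders:** the tin, the offcut and the three coloured look-alikes were within 0.3 mm of where they started. The gouge and glue bottle read about 1 mm different, which I took as noise because nothing came near them.

**Where checks disagreed:**
- **Yaw:** the top view gave +0.9° and the side view -0.1°. I took the top figure as a pixel effect, because the side view and the crops show it flush.
- **Final fence press:** the finger made contact about 7 mm later than I worked out from its stated thickness. I had no independent measure of the fingertip to explain that.
- **Stop contact:** I did not check the force at the stop again after the last press against the fence.

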